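Gauge the filter height in a bayonet housing

TASK

Check the filter's height: turn the blue cover of the filter housing about a quarter turn anticlockwise to free it from its lugs, lift it off and lay it flat, right way up, in the middle of the green tray. Then take the height gauge from its stand and gently set it upright across the middle of the open housing, beam flat on the rim and clear of the two hose stubs, so that its sprung foot rests on the filter and shows the reading; leave it standing there. Set both things down without banging them, and do not disturb the other things on the bench.

Things in the scene. Friction and masses are not known exactly. Their poses are not given: they have to be found in the camera images.
- housing: grey round filter housing, bolted down, 84 mm across, bore 68 mm, with a red tick low on its -x side; steel bayonet lugs stand out at +x and -x just below the rim. Two upright steel hose stubs, 14 mm thick, stand at y = +70 and -70 mm and reach 102 mm above the worktop. Origin: centre of its underside on the worktop, z up
- housing_rim (a point): centre of the housing's open rim, 80 mm above the worktop, axes as the housing's
- cover_grip (a point): grip point of the loose blue bayonet cover: centre of its upright grip bar, 60 mm above the cover's underside, 15 mm below the top of the bar. The bar is 80 mm long (along x), 14 mm wide, 39 mm high, on the cover's flat top; x points away from the red mark on the top, z up
- cover: the cover: 108 mm across, 75 mm tall with the bar, 0.18 to 0.35 kg; origin: centre of its underside, 52 mm above the worktop when seated. Locked: its x axis 0 to 0.2 rad anticlockwise (from above) of the housing's x. Turned 0.9 to 2.2 rad anticlockwise of it, the cover lifts off freely. It turns easily; stops bar the other way and turns past 2.3 rad
- tray: flat green square tray fixed on the worktop, 150 x 150 mm outside, wall 12 mm high and 4 mm thick, floor 4 mm thick. Origin: centre of its underside, on the worktop
- gauge_grip (a point): grip point of the loose bridge height gauge: centre of its black square head (30 x 30 mm, 64 mm high), 48 mm above the flat underside of its steel beam; z up, x along the beam
- gauge: the gauge, 0.4 to 0.6 kg; origin: middle of the beam's underside. Beam 150 mm long (x), 30 mm wide, 16 mm thick; the head stands on its middle, its top 80 mm above the underside. A round foot 16 mm across on a 10 mm spindle sticks out under the middle
- foot (a joint): reading of the gauge: 0 = sprung foot fully out, 40 mm below the beam's underside; grows (m) as the foot is pushed up, to 0.036; the spring pushes down with 0.6 N at 0 to 2 N at the end
- foot_tip (a point): underside of the gauge's foot, on the gauge's axis
- filter_top (a point): centre of the flat top of the yellow-ended filter in the housing (62 mm across), 12 to 28 mm below the rim, so a true reading lies between 0.012 and 0.028 m; stiffly held
- stand: the gauge's stand, fixed: dark base plate 168 x 70 mm and two aluminium posts at x = +58 and -58 mm on which the beam lies, its underside 54 mm above the worktop, its length along the stand's x axis; end lips rise 6 mm over the posts. Origin: centre of its underside, on the worktop
- beaker: clear beaker, 56 mm across, 70 mm tall; bystander, loose, origin at the centre of its underside
- conical_tube: clear conical tube with blue cap lying flat, 119 mm long, 20 mm thick; bystander, loose, origin at the centre of its underside
- pipette_blue: blue and white pipette lying flat, 222 x 53 mm, 28 mm high; bystander, loose, origin at the centre of its underside
- bottle_amber: amber dropper bottle with black top, 33 mm across, 102 mm tall; bystander, loose, origin at the centre of its underside
- pen_pot: dark pot with pens, 86 mm across, 174 mm tall over the pens; bystander, loose, origin at the centre of its underside
- lab_timer: white timer lying on its back, 64 x 62 x 19 mm; bystander, loose, origin at the centre of its underside

How it is judged:
On the way:
1. the cover is turned free of its lugs (over 0.75 rad from the locked direction) while still seated on the housing (angle between the x axis of cover_grip and the x axis of housing, either way round above 0.75 rad and horizontal distance between cover_grip and housing_rim below 0.008 m and z of cover_grip in the frame of housing_rim below 0.04 m), for 0.05 s.
At the end, for the whole second after the job is handed in: The cover lies flat, right way up, on the tray floor within 30 mm of its centre (tilt < 0.08 rad). The gauge stands within 15 mm of the housing's centre, flat on the rim within 3 mm and 0.06 rad, its foot still and on the filter within 3 mm, reading 8 to 32 mm (horizontal distance between cover_grip and tray below 0.03 m and height (world z) of cover_grip below 0.07 m and angle between cover_grip's own z axis and vertical below 0.08 rad and horizontal distance between gauge_grip and housing_rim below 0.015 m and z of gauge_grip in the frame of housing_rim between 0.045 and 0.051 m and angle between gauge_grip's own z axis and vertical below 0.06 rad and value of joint foot between 0.008 and 0.032 m and z of foot_tip in the frame of filter_top below 0.003 m and velocity of joint foot between -0.01 and 0.01 m/s); the robot touches nothing.
It fails at once if a bystander (beaker, conical tube, pipette, amber bottle, pen pot, timer) is moved more than 20 mm (distance of any of beaker, conical_tube, pipette_blue, bottle_amber, pen_pot, lab_timer from where it was at the start of the episode above 0.02 m).
It fails at once if the cover is dropped or slammed into the tray (over 0.3 m/s within 12 mm of its floor) (horizontal distance between cover_grip and tray below 0.05 m and height (world z) of cover_grip below 0.076 m and linear speed of cover above 0.3 m/s).
It fails at once if the gauge is dropped or slammed onto the housing (over 0.25 m/s within 20 mm of the rim) (horizontal distance between gauge_grip and housing_rim below 0.03 m and z of gauge_grip in the frame of housing_rim below 0.068 m and linear speed of gauge above 0.25 m/s).
It also fails if it takes over 69 s, if anything falls off the work surface, if the arm or the gripper's body presses on something with over 40 N, if the wrist force passes 120 N, or if a joint passes its speed limit or range.

ROBOT

A 7-joint arm with a two-finger parallel gripper is mounted at the origin on a cart in front of the work surface, level with it; the furniture and walls round the work are solid. World frame = base frame: x ahead of the robot, y to its left, z up, the work surface at z = 0. Lengths are in m, angles in rad, forces in N, time in s.
With the tool pointing down it reaches from about 0.4 to 0.875 m from the base axis. Payload 6.5 kg.
Tool frame: the origin (TCP) lies on the mounting face of the last link; the fingertips stand 173 mm ahead of it and the grasp point (between the pads) lies 155 mm ahead of it; z points along the fingers, y is the direction in which the jaws open and shut (so a half turn about z gives the same grasp; the last joint's range is limited). The gripper opens to 85 mm and grips with 20 to 120 N. Pads are 22 mm wide; open, the fingers measure 114 mm over their backs; the gripper's body (76 mm by 85 mm) begins 54 mm behind the grasp point. The pads swing forward as they close: fully open they stand 13 mm farther back than shut.
Start: joints at [-1.392, 0.536, -0.004, 1.538, 0.003, 1.067, -0.071], TCP at [0.158, 0.631, 0.405] pointing down, gripper open.
Joint ranges: [-2.7, 2.7], [-0.37, 2.16], [-1.27, 1.26], [0.24, 2.4], [-1.31, 4.45], [0.19, 1.91], [-2.76, 2.76]. Speed limits (rad/s): [2.39, 2.39, 3.14, 3.14, 3.14, 3.14, 3.14].

INTERFACE

Orientations are given as a unit quaternion [x, y, z, w].
In Python, from workcell import * gives the robot as it stands. The module is installed in compiled form; this text tells all that it offers.
- The arm moves only by the tool jog_arm, never from a script. Its argument "steps" is a list of rows, each a list of 2 entries, a list of its own where there are three numbers: the shift along the tool's x, y, z in mm, then the turn, a rotation vector about the tool's x, y, z in rad. A call has 1 to 20 rows; each row shifts and turns the commanded pose from where the row before left it, along the tool's axes as they then stand; what a row does not reach is not made up. A row lasts 1/10 s, in which the tool goes at most 50 mm and 8.59 degrees, less where a joint would pass 70% of its speed; a pose out of reach is approached as far as the arm can. A call is refused whole if a number of a shift passes 50 or a number of a turn 0.15, either way. A call with a gripper value outside its range is refused whole. "gripper" is the opening, from -1 (shut) to 1 (fully open), set as the call begins (left out, the last holds). The fingers move at their own pace and stop on an object; "squeeze" is the grip in N (left out, the last holds). Time passes only in rows, so rows that do not move let the fingers close. It gives the time, the measured TCP pose, the force and the opening at its end, in the units of the state.
- observe(): the state, without advancing time (a new reading comes with each control period).
- grab_frame(name): name is "scene" or "top"; returns (picture, depth): 384x512x3 uint8, red, green, blue; 384x512 float32, m along the optical axis (not along the pixel's ray), 0 where there is no reading.
- camera_info(name): a dict with "vfov" (degrees; the focal length in pixels is half the picture's height over the tangent of half this angle, whatever the lens; pixels are square), "cx", "cy" (the principal point, pixels), "D" ([k1, k2, p1, p2, k3] as OpenCV has them; the pictures are not rectified), "world_from_camera" (4x4, takes a point from camera to world coordinates). Camera axes: x right, y down, z forward; pixel columns grow to the right and rows downward; lengths in m; the calibration is good to about 2 mm. A picture is of the moment at which its call begins. camera_info takes no time and is no camera call.
- sign_off(): hands the job in, once; it reports no verdict.
The state is a dict: "clock": time; "q": joint angles; "dq": joint speeds; "tau": joint torques, N m; "tcp_pos": TCP position; "tcp_rot": TCP orientation; "ft_force": force on the tool from outside, world axes, zero at the start; "wrist_torque": the same for the moment, N m; "opening": opening from 0.0 (shut) to 1.0 (fully open).
Only numpy, scipy, OpenCV 4.12 (cv2) and the standard library are available. Lean on these libraries where they do the work, as an engineer would, in place of code of your own. Each camera call takes 0.05 s, during which the arm holds its last target.

## Working session

There is one attempt and no reset: what is moved stays moved. The work goes in short steps, Python scripts to look and compute and a tool call to move; the robot and the scene stay as the last step left them, time stands still between calls to the robot, and variables do not carry over. Pictures are saved under pics/ and viewed, and the job is handed in when it is done.

Besides the shell and the picture viewer there is one more tool, called after "Call:" as a command line: name --argument value ..., lists and objects as JSON in quotes. jog_arm: Moves the arm, as the interface text tells. Its arguments: {"type":"object","properties":{"steps":{"type":"array"},"gripper":{"type":"number"},"squeeze":{"type":"number"}},"required":["steps"]}

```bash
mkdir -p pics; ls; cat > h.py <<'E'
from workcell import *
import numpy as np, cv2
def snap(n,tag):
    p,d=grab_frame(n); cv2.imwrite(f'pics/{tag}.png',p[:,:,::-1]); np.savez(f'{tag}.npz',p=p,d=d); return p,d
def K(n):
    c=camera_info(n); f=192/np.tan(np.radians(c['vfov'])/2)
    return np.array([[f,0,c['cx']],[0,f,c['cy']],[0,0,1]]),np.array(c['D'],float),np.array(c['world_from_camera'])
def rays(n,uv):
    k,D,T=K(n); u=cv2.undistortPoints(np.array(uv,float).reshape(-1,1,2),k,D).reshape(-1,2)
    r=np.c_[u,np.ones(len(u))]; return T[:3,3],r@T[:3,:3].T
def plane(n,uv,z):
    o,r=rays(n,uv); return o+r*((z-o[2])/r[:,2])[:,None]
def cloud(n,d):
    v,u=np.mgrid[:384,:512]; o,r=rays(n,np.c_[u.ravel(),v.ravel()]); 
    return (o+r*d.reshape(-1,1)).reshape(384,512,3)
E
python3 - <<'E'
from h import *
np.set_printoptions(precision=4,suppress=True)
for n in('scene','top'):
    snap(n,n+'0'); print(n,camera_info(n))
print(observe())
E
```

```text
pics
scene {'vfov': 42.14433276539284, 'cx': 257.8116899956585, 'cy': 192.22901868473073, 'D': array([-0.197,  0.   ,  0.   ,  0.   ,  0.   ]), 'world_from_camera': array([[ 0.7782, -0.4079,  0.4776, -0.0058],
       [-0.628 , -0.4947,  0.6008, -0.7216],
       [-0.0088, -0.7674, -0.6411,  0.8646],
       [ 0.    ,  0.    ,  0.    ,  1.    ]])}
top {'vfov': 49.03108610977333, 'cx': 256.7480524219199, 'cy': 194.05237972960913, 'D': array([-0.1093,  0.    ,  0.    ,  0.    ,  0.    ]), 'world_from_camera': array([[-0.0063, -0.9954,  0.0952,  0.4453],
       [-0.9999,  0.0049, -0.0143,  0.0118],
       [ 0.0138, -0.0952, -0.9954,  1.2781],
       [ 0.    ,  0.    ,  0.    ,  1.    ]])}
{'clock': 0.1, 'q': array([-1.3922,  0.5371, -0.0044,  1.5387,  0.0026,  1.0673, -0.0712]), 'dq': array([-0.0001, -0.0038, -0.0017, -0.0003,  0.0004, -0.0009, -0.0008]), 'tau': array([  0.0024, -58.4572,   1.0517, -25.9775,   0.0126,   0.0047,
        -0.    ]), 'tcp_pos': array([0.1575, 0.6303, 0.4039]), 'tcp_rot': array([ 0.1221,  0.9925, -0.0008, -0.    ]), 'ft_force': array([0.1156, 0.1682, 0.1713]), 'wrist_torque': array([-0.0056,  0.0019,  0.0263]), 'opening': 0.998878245852103}
```

View pics/scene0.png

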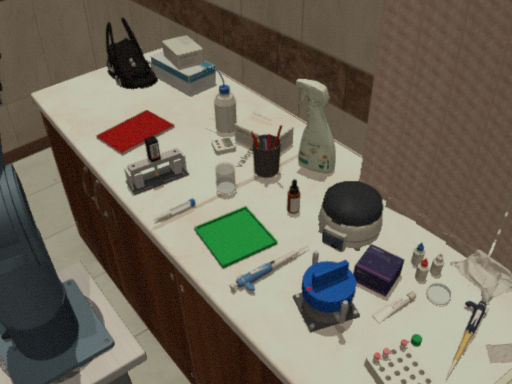

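View pics/top0.png

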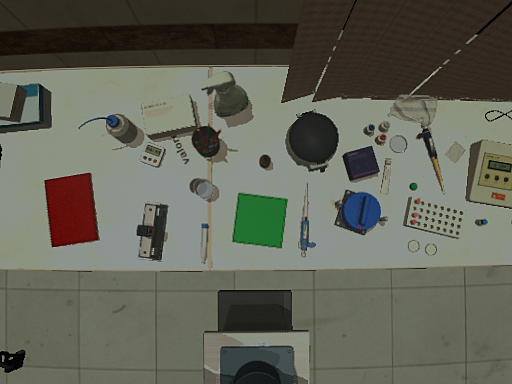

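The scene view shows the blue cover at (328,285), the tray at (236,236) and the gauge on its stand at (155,165). In the top view they are at (361,211), (260,220) and (152,231). Next I measure positions with depth and masks.

```bash
python3 - <<'E'
from h import *
np.set_printoptions(precision=4,suppress=True)
for n,(a,b,c,e) in (('top',(310,165,420,255)),('scene',(270,230,400,350))):
    z=np.load(n+'0.npz'); p,d=z['p'],z['d']
    cv2.imwrite(f'pics/{n}_cov.png',cv2.resize(p[b:e,a:c,::-1],None,fx=5,fy=5,interpolation=cv2.INTER_CUBIC))
    X=cloud(n,d)
    hsv=cv2.cvtColor(p,cv2.COLOR_RGB2HSV)
    m=(hsv[...,0]>100)&(hsv[...,0]<125)&(hsv[...,1]>150); mm=np.zeros_like(m); mm[b:e,a:c]=m[b:e,a:c]
    P=X[mm&(d>0)]; print(n,'blue',len(P), np.histogram(P[:,2],bins=np.arange(0,.16,.01)))
    for lo,hi in((.08,.098),(.118,.14)):
        Q=P[(P[:,2]>lo)&(P[:,2]<hi)]
        if len(Q)<5: continue
        c0=Q.mean(0); w,V=np.linalg.eigh(np.cov(Q[:,:2].T)); r=cv2.minAreaRect(Q[:,:2].astype(np.float32)*1000)
        print(lo,len(Q),c0,np.median(Q[:,2]),np.degrees(np.arctan2(V[1,1],V[0,1])),r, cv2.minEnclosingCircle(Q[:,:2].astype(np.float32)*1000))
    g=(hsv[...,0]>50)&(hsv[...,0]<75)&(hsv[...,1]>150)
    nl,L,S,C=cv2.connectedComponentsWithStats(g.astype(np.uint8)); i=1+S[1:,4].argmax(); P=X[(L==i)&(d>0)]
    print('tray',S[i],cv2.minAreaRect(P[:,:2].astype(np.float32)*1000),np.percentile(P[:,2],[5,50,95]))
    cn=max(cv2.findContours((L==i).astype(np.uint8),0,2)[0],key=cv2.contourArea)
    Pw=plane(n,cn.reshape(-1,2),.010); print(cv2.minAreaRect(Pw[:,:2].astype(np.float32)*1000))
n='top';a,b,c,e=120,190,185,270
p=np.load('top0.npz')['p'];cv2.imwrite('pics/top_g.png',cv2.resize(p[b:e,a:c,::-1],None,fx=8,fy=7,interpolation=cv2.INTER_CUBIC))
p=np.load('scene0.npz')['p'];cv2.imwrite('pics/scene_g.png',cv2.resize(p[125:200,115:200,::-1],None,fx=7,fy=7,interpolation=cv2.INTER_CUBIC))
E
```

```text
top blue 1002 (array([  3,   0,   0,   0,   0,   1,   3,  14, 594, 257,   0,   0, 117,
        13,   0]), array([0.  , 0.01, 0.02, 0.03, 0.04, 0.05, 0.06, 0.07, 0.08, 0.09, 0.1 ,
       0.11, 0.12, 0.13, 0.14, 0.15]))
0.08 851 [ 0.5103 -0.303   0.0887] 0.08875006387627016 79.42524895599011 ((510.19818115234375, -304.692626953125), (104.49890899658203, 105.19244384765625), 43.03215408325195) ((510.5323486328125, -305.697509765625), 53.61202621459961)
0.118 130 [ 0.5098 -0.3041  0.1277] 0.12789180919847798 166.99038184706484 ((510.26324462890625, -304.5510559082031), (13.678749084472656, 77.01934051513672), 76.55919647216797) ((511.23443603515625, -300.4874572753906), 38.51097106933594)
tray [ 233  193   54   55 2372] ((488.56982421875, -14.307708740234375), (146.6476593017578, 146.61854553222656), 82.41322326660156) [0.0003 0.0045 0.0117]
((488.5229797363281, -14.370719909667969), (146.8499755859375, 146.43438720703125), 82.52484893798828)
scene blue 2104 (array([  0,   3,   4,   2,   4,  34, 117, 135, 599, 703, 111, 115, 240,
        37,   0]), array([0.  , 0.01, 0.02, 0.03, 0.04, 0.05, 0.06, 0.07, 0.08, 0.09, 0.1 ,
       0.11, 0.12, 0.13, 0.14, 0.15]))
0.08 1282 [ 0.4981 -0.3134  0.09  ] 0.09014502410530834 114.36446426152845 ((504.4625549316406, -305.2838439941406), (103.31244659423828, 105.9399185180664), 18.06956672668457) ((507.236328125, -304.1033020019531), 54.7886962890625)
0.118 304 [ 0.5029 -0.3044  0.1265] 0.12779744448291397 166.47638681244246 ((506.0291442871094, -302.9317932128906), (16.587276458740234, 76.559326171875), 75.89999389648438) ((505.89581298828125, -303.46282958984375), 38.28266525268555)
tray [ 196  207   80   60 2679] ((484.9781799316406, -10.681983947753906), (155.1017608642578, 148.09466552734375), 82.25665283203125) [0.0035 0.0066 0.0131]
((485.73382568359375, -10.8221435546875), (151.92620849609375, 149.26197814941406), 82.8000259399414)
```

```bash
python3 - <<'E'
import cv2,numpy as np
a=[cv2.resize(cv2.imread('pics/'+f+'.png'),(400,300)) for f in('top_cov','scene_cov','top_g','scene_g')]
cv2.imwrite('pics/m1.png',np.vstack([np.hstack(a[:2]),np.hstack(a[2:])]))
E
```

```text
(no output)
```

View pics/m1.png

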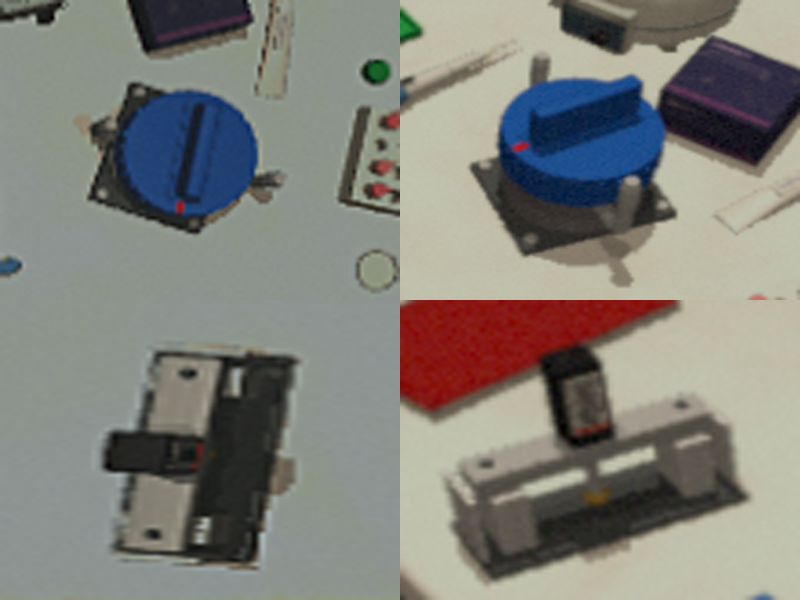

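The crops show the cover's red mark on the near (−x) side of the bar. They also show two steel stubs at upper left and lower right of the cover (top view), and the gauge head standing on a light beam. Next I measure the stubs and the gauge.

```bash
python3 - <<'E'
from h import *
np.set_printoptions(precision=4,suppress=True)
cc=np.array([.508,-.304])
for n in('top','scene'):
    z=np.load(n+'0.npz'); p,d=z['p'],z['d']; X=cloud(n,d)
    hsv=cv2.cvtColor(p,cv2.COLOR_RGB2HSV)
    r=np.hypot(X[...,0]-cc[0],X[...,1]-cc[1])
    m=(r>.058)&(r<.09)&(X[...,2]>.06)&(X[...,2]<.115)&(d>0)&~((hsv[...,0]>100)&(hsv[...,0]<125)&(hsv[...,1]>120))
    nl,L,S,C=cv2.connectedComponentsWithStats(m.astype(np.uint8))
    for i in range(1,nl):
        if S[i,4]>4:
            P=X[L==i]; print(n,'stub',S[i,4],C[i],P.mean(0),P[:,2].min(),P[:,2].max(), np.degrees(np.arctan2(P[:,1].mean()-cc[1],P[:,0].mean()-cc[0])))
    # gauge
    a=(X[...,1]>.22)&(X[...,1]<.4)&(X[...,0]>.35)&(X[...,0]<.62)&(d>0)
    P=X[a]; print(n,np.histogram(P[:,2],bins=np.arange(0,.15,.01))[0])
    for lo,hi in((.064,.078),(.124,.142)):
        Q=P[(P[:,2]>lo)&(P[:,2]<hi)]; 
        rr=cv2.minAreaRect(Q[:,:2].astype(np.float32)*1000); print(lo,len(Q),Q.mean(0),np.median(Q[:,2]),rr)
E
```

```text
top stub 28 [338.7857 202.8214] [ 0.5324 -0.2384  0.0923] 0.06292259906732056 0.10541244260352567 69.57052420383046
top stub 35 [384.0857 218.2857] [ 0.4874 -0.3693  0.0897] 0.06150373959940625 0.10615489853669535 -107.4829887401477
top [2263  122   19   21   21  103  262  229    8   12    7   10   22  114]
0.064 447 [0.4587 0.3083 0.0698] 0.07003014893771886 ((457.7872314453125, 309.2830810546875), (32.77653121948242, 151.24661254882812), 83.29627227783203)
0.124 130 [0.4573 0.3087 0.1337] 0.13393319283893068 ((456.6216125488281, 309.2616882324219), (30.03491973876953, 32.18024826049805), 0.0210874080657959)
scene stub 76 [314.8553 256.9211] [ 0.5295 -0.2385  0.0914] 0.0693586482166566 0.10620411723694012 71.85669697933476
scene stub 109 [343.8349 308.9817] [ 0.4814 -0.3705  0.0865] 0.060251088547379816 0.10557810204415319 -111.76149584265659
scene [2175  508  106  122   94  123  209  328   35   38   39   41   44   85]
0.064 438 [0.452  0.3077 0.0715] 0.07234753945656575 ((454.2784423828125, 311.1533508300781), (43.37018585205078, 165.82630920410156), 83.58731079101562)
0.124 117 [0.4528 0.3082 0.134 ] 0.13574762272364393 ((454.9340515136719, 311.05517578125), (34.913631439208984, 29.51032066345215), 82.49497985839844)
```

Averages of both views: the housing is at (0.508, −0.304) with its x at about −19.5°, and the cover bar is at −13.3°. The gauge is at (0.456, 0.309) with its beam at −6.7°, and the tray is at (0.487, −0.0125). Next I move over the cover.

Call:
jog_arm --steps '[[[-31,-24,0],[0,0,0]],[[-31,-24,0],[0,0,0]],[[-31,-24,0],[0,0,0]],[[-31,-24,0],[0,0,0]],[[-31,-24,0],[0,0,0]],[[-31,-24,0],[0,0,0]],[[-31,-24,0],[0,0,0]],[[-31,-24,0],[0,0,0]],[[-31,-24,0],[0,0,0]],[[-31,-24,0],[0,0,0]],[[-31,-24,0],[0,0,0]],[[-31,-24,0],[0,0,0]],[[-31,-24,0],[0,0,0]],[[-31,-24,0],[0,0,0]]]' --gripper 0.2 --squeeze 40

```text
clock: 1.5
tcp_pos: [0.4978, 0.198, 0.4045]
tcp_rot: [0.122, 0.993, -0.0, -0.0]
ft_force: [0.5, 0.8, 0.5]
opening: 0.599
```

Call:
jog_arm --steps '[[[-10,-37.5,0],[0,0,0]],[[-10,-37.5,0],[0,0,0]],[[-10,-37.5,0],[0,0,0]],[[-10,-37.5,0],[0,0,0]],[[-10,-37.5,0],[0,0,0]],[[-10,-37.5,0],[0,0,0]],[[-10,-37.5,0],[0,0,0]],[[-10,-37.5,0],[0,0,0]],[[-10,-37.5,0],[0,0,0]],[[-10,-37.5,0],[0,0,0]],[[-10,-37.5,0],[0,0,0]],[[-10,-37.5,0],[0,0,0]],[[-10,-37.5,0],[0,0,0]],[[0,0,0],[0,0,0]]]'

```text
clock: 2.9
tcp_pos: [0.5033, -0.3108, 0.4047]
tcp_rot: [0.126, 0.992, -0.002, -0.0]
ft_force: [-0.1, 0.2, 0.3]
opening: 0.6
```

Call:
jog_arm --steps '[[[0,0,2],[0,0,0.145]],[[0,0,2],[0,0,0.145]],[[0,0,2],[0,0,0.145]],[[0,0,2],[0,0,0.145]],[[0,0,2],[0,0,0.145]],[[0,0,2],[0,0,0.145]],[[0,0,2],[0,0,0.145]],[[0,0,2],[0,0,0.145]],[[0,0,2],[0,0,0.145]],[[0,0,2],[0,0,0.145]],[[0,0,2],[0,0,0.145]],[[0,0,2],[0,0,0.145]],[[0,0,2],[0,0,0.145]],[[0,0,2],[0,0,0.145]],[[0,0,2],[0,0,0.145]],[[0,0,2],[0,0,0.145]],[[0,0,2],[0,0,0.145]],[[0,0,2],[0,0,0.145]],[[0,0,2],[0,0,0.145]],[[0,0,2],[0,0,0.145]]]'

```text
clock: 4.9
tcp_pos: [0.5053, -0.3042, 0.3642]
tcp_rot: [1.0, -0.004, -0.0, -0.001]
ft_force: [0.3, -0.1, 0.2]
opening: 0.599
```

Call:
jog_arm --steps '[[[0,0,2],[0,0,0.11]],[[0,0,2],[0,0,0.11]],[[0,0,0],[0,0,0]],[[0,0,0],[0,0,0]]]'

```text
clock: 5.3
tcp_pos: [0.5052, -0.3045, 0.3604]
tcp_rot: [0.994, -0.11, -0.0, -0.0]
ft_force: [0.2, -0.5, -0.4]
opening: 0.6
```

```bash
cat >> h.py <<'E'
from scipy.spatial.transform import Rotation as Ro
def rep(tx,ty,yaw=None):
    s=observe(); R=Ro.from_quat(s['tcp_rot']).as_matrix(); p=s['tcp_pos']
    y=np.degrees(np.arctan2(R[1,0],R[0,0])); d=R.T@np.array([tx-p[0],ty-p[1],0])*1000
    print('clock',round(s['clock'],2),'p',p.round(4),'toolx yaw',round(y,2),'tilt',np.degrees(np.arccos(-R[2,2])).round(2),'grasp pt',(p+R[:,2]*.155).round(4),'d tool mm',d.round(1),'dz turn',None if yaw is None else round(np.radians((y-yaw+180)%360-180),3),'q7',s['q'][6].round(2),'ft',s['ft_force'].round(1),'op',round(s['opening']*85,1))
E
python3 - <<'E'
from h import *
rep(.508,-.304,-13.3); snap('scene','s1'); snap('top','t1')
E
```

```text
clock 5.3 p [ 0.5052 -0.3045  0.3604] toolx yaw -12.6 tilt 0.04 grasp pt [ 0.5051 -0.3044  0.2054] d tool mm [ 2.6 -1.1 -0. ] dz turn 0.012 q7 -0.68 ft [ 0.2 -0.5 -0.4] op 51.0
```

View pics/s1.png

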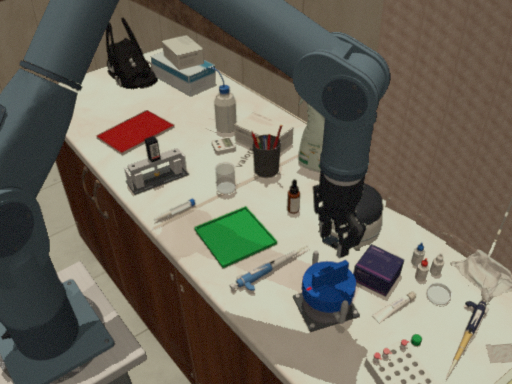

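The gripper is over the cover at scene (335,235) and aligned. Next I descend and grip.

Call:
jog_arm --steps '[[[2.6,-1,7],[0,0,0.012]],[[0,0,10],[0,0,0]],[[0,0,10],[0,0,0]],[[0,0,10],[0,0,0]],[[0,0,10],[0,0,0]],[[0,0,10],[0,0,0]],[[0,0,10],[0,0,0]],[[0,0,10],[0,0,0]],[[0,0,8],[0,0,0]],[[0,0,6],[0,0,0]],[[0,0,2],[0,0,0]],[[0,0,0],[0,0,0]]]'

```text
clock: 6.6
tcp_pos: [0.5079, -0.3046, 0.2676]
tcp_rot: [0.993, -0.117, -0.0, -0.0]
ft_force: [-0.2, 0.1, -1.1]
opening: 0.601
```

Call:
jog_arm --steps '[[[0,0,0],[0,0,0]],[[0,0,0],[0,0,0]],[[0,0,0],[0,0,0]],[[0,0,0],[0,0,0]],[[0,0,0],[0,0,0]],[[0,0,0],[0,0,0]],[[0,0,0],[0,0,0]]]' --gripper -1 --squeeze 50

```text
clock: 7.3
tcp_pos: [0.5081, -0.3048, 0.2682]
tcp_rot: [0.993, -0.117, 0.0, 0.0]
ft_force: [-0.7, 0.4, 5.9]
opening: 0.157
```

```bash
python3 - <<'E'
from h import *
rep(.508,-.304,-13.3)
E
```

```text
clock 7.3 p [ 0.5081 -0.3048  0.2682] toolx yaw -13.47 tilt 0.05 grasp pt [ 0.5082 -0.3048  0.1132] d tool mm [-0.3 -0.7 -0. ] dz turn -0.003 q7 -0.62 ft [-0.7  0.4  5.9] op 13.3
```

Call:
jog_arm --steps '[[[0,0,0],[0,0,-0.1]],[[0,0,0],[0,0,-0.1]],[[0,0,0],[0,0,-0.1]],[[0,0,0],[0,0,-0.1]],[[0,0,0],[0,0,-0.1]],[[0,0,0],[0,0,-0.1]]]'

```text
clock: 7.9
tcp_pos: [0.508, -0.305, 0.2682]
tcp_rot: [0.983, 0.183, 0.0, 0.0]
ft_force: [-0.3, -0.2, 3.9]
opening: 0.151
```

Call:
jog_arm --steps '[[[0,0,0],[0,0,-0.1]],[[0,0,0],[0,0,-0.1]],[[0,0,0],[0,0,-0.1]],[[0,0,0],[0,0,-0.1]],[[0,0,0],[0,0,-0.1]],[[0,0,0],[0,0,-0.1]],[[0,0,0],[0,0,-0.1]],[[0,0,0],[0,0,-0.1]],[[0,0,0],[0,0,0]],[[0,0,0],[0,0,0]]]'

```text
clock: 8.9
tcp_pos: [0.508, -0.305, 0.2681]
tcp_rot: [0.836, 0.549, 0.0, 0.0]
ft_force: [-0.6, -0.5, 7.0]
opening: 0.156
```

```bash
python3 - <<'E'
from h import *
rep(.508,-.304,-13.3); snap('scene','s2'); print(observe()['wrist_torque'])
E
```

```text
clock 8.9 p [ 0.508  -0.305   0.2681] toolx yaw 66.59 tilt 0.05 grasp pt [ 0.5081 -0.3051  0.1131] d tool mm [ 0.9 -0.4 -0. ] dz turn 1.394 q7 0.54 ft [-0.6 -0.5  7. ] op 13.2
[0.00501187 0.19285555 0.13493249]
```

View pics/s2.png

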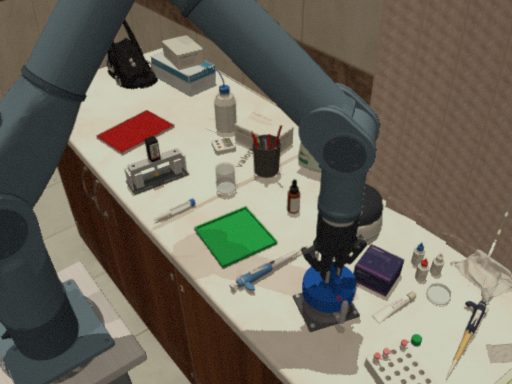

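The cover is turned by 1.4 rad and still seated at scene (330,290). Next I lift it.

Call:
jog_arm --steps '[[[0,0,-4],[0,0,0]],[[0,0,-6],[0,0,0]],[[0,0,-8],[0,0,0]],[[0,0,-10],[0,0,0]],[[0,0,-10],[0,0,0]],[[0,0,-12],[0,0,0]],[[0,0,-15],[0,0,0]],[[0,0,-15],[0,0,0]],[[0,0,-15],[0,0,0]],[[0,0,-15],[0,0,0]],[[0,0,-8],[0,0,0]],[[0,0,0],[0,0,0]]]'

```text
clock: 10.15
tcp_pos: [0.5082, -0.3049, 0.3871]
tcp_rot: [0.835, 0.55, 0.001, 0.001]
ft_force: [-0.5, 0.6, -3.3]
opening: 0.157
```

```bash
python3 - <<'E'
from h import *
rep(.487,-.0125,76.6); snap('scene','s3')
E
```

```text
clock 10.15 p [ 0.5082 -0.3049  0.3871] toolx yaw 66.74 tilt 0.14 grasp pt [ 0.5086 -0.305   0.2321] d tool mm [ 260.3 -134.9   -0.3] dz turn -0.172 q7 0.45 ft [-0.5  0.6 -3.3] op 13.3
```

View pics/s3.png

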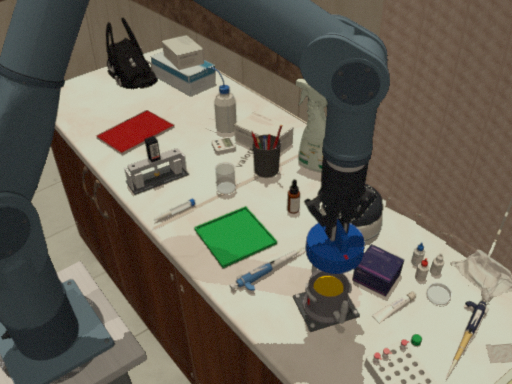

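The cover is held clear and level, and the yellow filter shows at scene (328,285). Next I carry the cover to the tray.

Call:
jog_arm --steps '[[[13,-6.5,0],[0,0,0]],[[26,-13.5,0],[0,0,0]],[[26,-13.5,0],[0,0,0]],[[26,-13.5,0],[0,0,0]],[[26,-13.5,0],[0,0,0]],[[26,-13.5,0],[0,0,0]],[[26,-13.5,0],[0,0,0]],[[26,-13.5,0],[0,0,0]],[[26,-13.5,0],[0,0,0]],[[26,-13.5,0],[0,0,0]],[[13.3,-7,0],[0,0,0]],[[0,0,0],[0,0,0]],[[0,0,0],[0,0,0]]]'

```text
clock: 11.5
tcp_pos: [0.4865, -0.0124, 0.3853]
tcp_rot: [0.835, 0.55, -0.0, 0.0]
ft_force: [0.1, -0.2, -2.6]
opening: 0.158
```

```bash
python3 - <<'E'
from h import *
rep(.487,-.0125,66.6); p,d=snap('scene','s4'); snap('top','t4')
E
```

```text
clock 11.5 p [ 0.4865 -0.0124  0.3853] toolx yaw 66.76 tilt 0.05 grasp pt [ 0.4863 -0.0125  0.2303] d tool mm [ 0.1  0.6 -0. ] dz turn 0.003 q7 -0.13 ft [ 0.1 -0.2 -2.6] op 13.4
```

View pics/s4.png

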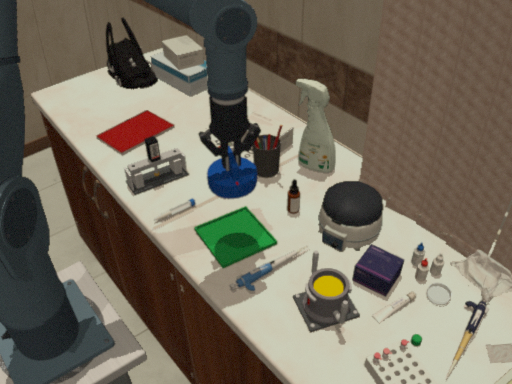

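The cover hangs level above the tray, with its shadow on the tray at scene (236,236). Next I lower it.

Call:
jog_arm --steps '[[[0,0,6],[0,0,0]],[[0,0,12],[0,0,0]],[[0,0,16],[0,0,0]],[[0,0,16],[0,0,0]],[[0,0,16],[0,0,0]],[[0,0,16],[0,0,0]],[[0,0,16],[0,0,0]],[[0,0,16],[0,0,0]],[[0,0,12],[0,0,0]],[[0,0,10],[0,0,0]],[[0,0,8],[0,0,0]],[[0,0,6],[0,0,0]],[[0,0,4],[0,0,0]],[[0,0,3],[0,0,0]],[[0,0,2],[0,0,0]],[[0,0,2],[0,0,0]],[[0,0,0],[0,0,0]]]'

```text
clock: 13.3
tcp_pos: [0.4867, -0.0121, 0.2247]
tcp_rot: [0.835, 0.55, 0.0, 0.0]
ft_force: [0.4, 0.0, -2.9]
opening: 0.155
```

Call:
jog_arm --steps '[[[0,0,1],[0,0,0]],[[0,0,1],[0,0,0]],[[0,0,1],[0,0,0]],[[0,0,1],[0,0,0]],[[0,0,0],[0,0,0]]]'

```text
clock: 13.8
tcp_pos: [0.4866, -0.0121, 0.2206]
tcp_rot: [0.835, 0.55, -0.0, -0.0]
ft_force: [1.4, -0.2, -3.5]
opening: 0.158
```

Call:
jog_arm --steps '[[[0,0,0.5],[0,0,0]],[[0,0,0.5],[0,0,0]],[[0,0,0.5],[0,0,0]],[[0,0,0],[0,0,0]]]'

```text
clock: 14.2
tcp_pos: [0.4867, -0.0123, 0.2201]
tcp_rot: [0.835, 0.55, 0.0, -0.0]
ft_force: [-3.9, 0.8, 11.6]
opening: 0.156
```

Contact shows as an upward force of 11.6 N, so I ease off, release and rise.

Call:
jog_arm --steps '[[[0,0,-0.8],[0,0,0]],[[0,0,0],[0,0,0]]]'

```text
clock: 14.4
tcp_pos: [0.4868, -0.0121, 0.2201]
tcp_rot: [0.835, 0.55, 0.0, 0.0]
ft_force: [-1.3, 0.1, 1.1]
opening: 0.153
```

Call:
jog_arm --steps '[[[0,0,0],[0,0,0]],[[0,0,0],[0,0,0]],[[0,0,0],[0,0,0]],[[0,0,0],[0,0,0]],[[0,0,0],[0,0,0]],[[0,0,-4],[0,0,0]],[[0,0,-10],[0,0,0]],[[0,0,-15],[0,0,0]],[[0,0,-20],[0,0,0]],[[0,0,-25],[0,0,0]],[[0,0,-25],[0,0,0]],[[0,0,-25],[0,0,0]],[[0,0,-25],[0,0,0]],[[0,0,-20],[0,0,0]],[[0,0,0],[0,0,0]]]' --gripper 0.2

```text
clock: 15.9
tcp_pos: [0.4874, -0.0126, 0.3923]
tcp_rot: [0.835, 0.55, 0.003, 0.001]
ft_force: [0.5, 0.0, 0.3]
opening: 0.6
```

```bash
python3 - <<'E'
from h import *
rep(.456,.309,83.3); p,d=snap('scene','s5'); snap('top','t5'); print(observe()['q'])
X=cloud('scene',d); hsv=cv2.cvtColor(p,cv2.COLOR_RGB2HSV)
r=np.hypot(X[...,0]-.487,X[...,1]+.0125); m=(r<.07)&(hsv[...,0]>100)&(hsv[...,0]<125)&(hsv[...,1]>150)&(d>0)
for lo,hi in((.025,.055),(.066,.09)):
    Q=X[m&(X[...,2]>lo)&(X[...,2]<hi)]; print(len(Q),np.median(Q[:,2]),cv2.minAreaRect(Q[:,:2].astype(np.float32)*1000))
E
```

```text
clock 15.9 p [ 0.4874 -0.0126  0.3923] toolx yaw 66.72 tilt 0.32 grasp pt [ 0.4883 -0.0124  0.2373] d tool mm [ 283.  -156.     0.3] dz turn -0.289 q7 -0.13 ft [0.5 0.  0.3] op 51.0
[-0.73924983  0.36181205  0.8324725   2.01060671 -0.33944753  0.90914324
 -0.13262605]
1104 0.04197700545786354 ((484.0116271972656, -13.524894714355469), (105.12547302246094, 105.25801849365234), 64.53677368164062)
163 0.07987533902397226 ((484.7181396484375, -14.01226806640625), (78.16506958007812, 15.006103515625), 66.56832122802734)
```

View pics/s5.png

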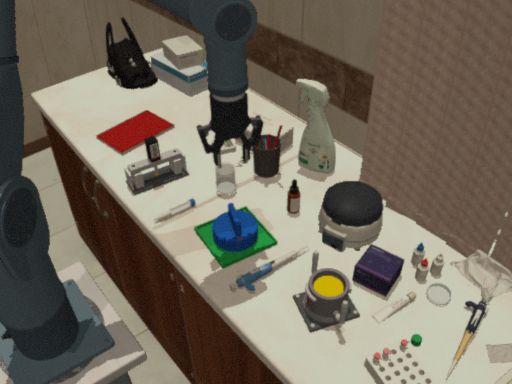

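The cover lies flat in the tray (deck at z = 0.042, bar at (236,222)). Next I go to the gauge.

Call:
jog_arm --steps '[[[14,-8,0],[0,0,0]],[[28,-15.5,0],[0,0,0]],[[28,-15.5,0],[0,0,0]],[[28,-15.5,0],[0,0,0]],[[28,-15.5,0],[0,0,0]],[[28,-15.5,0],[0,0,0]],[[28,-15.5,0],[0,0,0]],[[28,-15.5,0],[0,0,0]],[[28,-15.5,0],[0,0,0]],[[28,-15.5,0],[0,0,0]],[[17,-8.5,0],[0,0,0]],[[0,0,0],[0,0,-0.145]],[[0,0,0],[0,0,-0.145]],[[0,0,0],[0,0,0]],[[0,0,0],[0,0,0]]]' --gripper 0.5

```text
clock: 17.5
tcp_pos: [0.4553, 0.3087, 0.3886]
tcp_rot: [0.749, 0.663, -0.0, 0.0]
ft_force: [-0.9, 0.5, 0.5]
opening: 0.749
```

```bash
python3 - <<'E'
from h import *
rep(.456,.3095,83.3); p,d=snap('scene','s6'); snap('top','t6')
E
```

```text
clock 17.5 p [0.4553 0.3087 0.3886] toolx yaw 83.07 tilt 0.05 grasp pt [0.4552 0.3086 0.2336] d tool mm [ 0.9  0.6 -0. ] dz turn -0.004 q7 -0.49 ft [-0.9  0.5  0.5] op 63.6
```

View pics/s6.png

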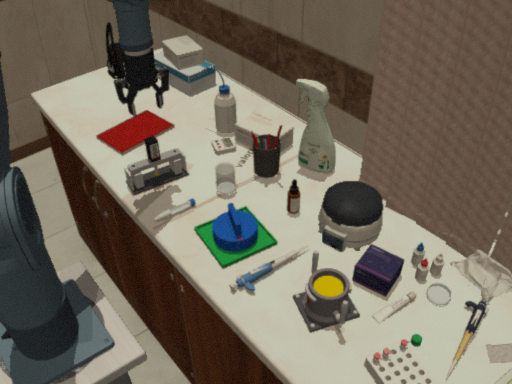

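The open gripper is above the gauge at scene (140,90). Next I descend to grip the head.

Call:
jog_arm --steps '[[[0.9,0.6,10],[0,0,-0.004]],[[0,0,16],[0,0,0]],[[0,0,16],[0,0,0]],[[0,0,14],[0,0,0]],[[0,0,10],[0,0,0]],[[0,0,10],[0,0,0]],[[0,0,10],[0,0,0]],[[0,0,10],[0,0,0]],[[0,0,10],[0,0,0]],[[0,0,10],[0,0,0]],[[0,0,8],[0,0,0]],[[0,0,7],[0,0,0]],[[0,0,0],[0,0,0]]]'

```text
clock: 18.9
tcp_pos: [0.4555, 0.3101, 0.2571]
tcp_rot: [0.746, 0.666, -0.001, -0.0]
ft_force: [-0.9, 0.3, 0.2]
opening: 0.749
```

Call:
jog_arm --steps '[[[0,0,0],[0,0,0]],[[0,0,0],[0,0,0]],[[0,0,0],[0,0,0]],[[0,0,0],[0,0,0]],[[0,0,0],[0,0,0]],[[0,0,0],[0,0,0]],[[0,0,0],[0,0,0]],[[0,0,0],[0,0,0]]]' --gripper -1 --squeeze 60

```text
clock: 19.7
tcp_pos: [0.456, 0.3105, 0.2586]
tcp_rot: [0.746, 0.666, 0.0, -0.0]
ft_force: [-2.4, -0.8, 6.5]
opening: 0.342
```

```bash
python3 - <<'E'
from h import *
rep(.456,.3095,83.3); p,d=snap('scene','s7')
cv2.imwrite('pics/s7c.png',cv2.resize(p[60:210,80:260,::-1],None,fx=4,fy=4))
E
```

```text
clock 19.7 p [0.456  0.3105 0.2586] toolx yaw 83.59 tilt 0.05 grasp pt [0.456  0.3106 0.1036] d tool mm [-0.9  0.1 -0. ] dz turn 0.005 q7 -0.36 ft [-2.4 -0.8  6.5] op 29.1
```

View pics/s7c.png

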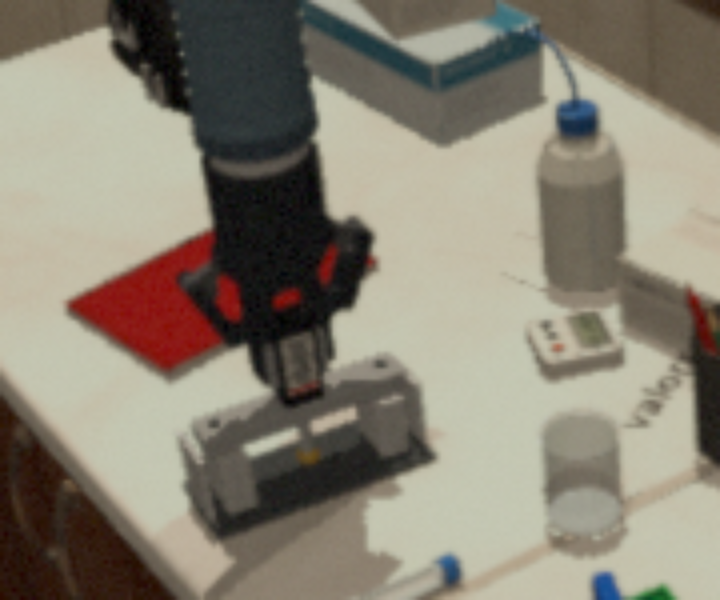

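The head is gripped at 29 mm opening, with the beam still on its posts (crop (300,420)). Next I lift it.

Call:
jog_arm --steps '[[[0,0,-3],[0,0,0]],[[0,0,-5],[0,0,0]],[[0,0,-7],[0,0,0]],[[0,0,-8],[0,0,0]],[[0,0,-10],[0,0,0]],[[0,0,-12],[0,0,0]],[[0,0,-15],[0,0,0]],[[0,0,-20],[0,0,0]],[[0,0,-20],[0,0,0]],[[0,0,-20],[0,0,0]],[[0,0,-15],[0,0,0]],[[0,0,0],[0,0,0]],[[0,0,0],[0,0,0]]]'

```text
clock: 21.05
tcp_pos: [0.4556, 0.3102, 0.393]
tcp_rot: [0.746, 0.666, 0.0, -0.0]
ft_force: [0.2, -0.0, -5.4]
opening: 0.344
```

```bash
python3 - <<'E'
from h import *
rep(.508,-.3045,70.8); p,d=snap('scene','s8')
cv2.imwrite('pics/s8c.png',cv2.resize(p[40:240,80:320,::-1],None,fx=3,fy=3))
# rim from s5 frames
for n,f in(('scene','s5'),('top','t5')):
    z=np.load(f+'.npz');p,d=z['p'],z['d'];X=cloud(n,d);hsv=cv2.cvtColor(p,cv2.COLOR_RGB2HSV)
    r=np.hypot(X[...,0]-.508,X[...,1]+.304)
    m=(r<.05)&(X[...,2]>.074)&(X[...,2]<.088)&(d>0); Q=X[m]; print(n,'rim',len(Q),np.median(Q[:,2]),cv2.minEnclosingCircle(Q[:,:2].astype(np.float32)*1000))
    m=(r<.045)&(hsv[...,0]>20)&(hsv[...,0]<33)&(hsv[...,1]>150)&(d>0); Q=X[m]; print('filter',len(Q),np.percentile(Q[:,2],[10,50,90]),Q.mean(0))
E
```

```text
clock 21.05 p [0.4556 0.3102 0.393 ] toolx yaw 83.59 tilt 0.02 grasp pt [0.4556 0.3103 0.238 ] d tool mm [-6.050e+02  1.207e+02 -2.000e-01] dz turn 0.223 q7 -0.48 ft [ 0.2 -0.  -5.4] op 29.2
scene rim 517 0.08121389010015934 ((505.9557800292969, -304.656494140625), 45.9736328125)
filter 514 [0.06672057 0.06910696 0.07107204] [ 0.51110017 -0.2998494   0.06898763]
top rim 255 0.08024139532179198 ((511.20428466796875, -303.58612060546875), 45.26457214355469)
filter 360 [0.06375172 0.06780816 0.07112727] [ 0.51076741 -0.30634226  0.06708026]
```

View pics/s8c.png

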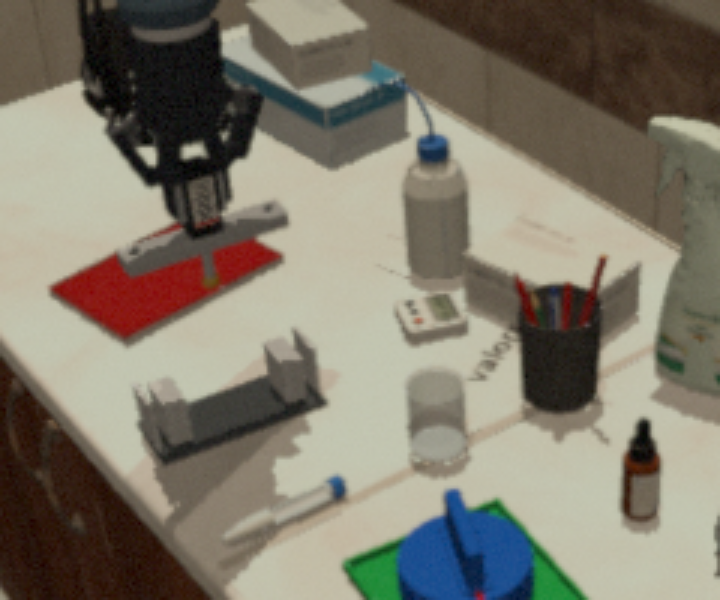

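The gauge hangs level with its foot at crop (210,275). Rim height measures 0.080–0.081, filter top about 0.068. Next I carry it to the housing.

Call:
jog_arm --steps '[[[-17,3.4,0],[0,0,0]],[[-34,6.8,0],[0,0,0]],[[-34,6.8,0],[0,0,0]],[[-34,6.8,0],[0,0,0]],[[-34,6.8,0],[0,0,0]],[[-34,6.8,0],[0,0,0]],[[-34,6.8,0],[0,0,0]],[[-34,6.8,0],[0,0,0]],[[-34,6.8,0],[0,0,0]],[[-34,6.8,0],[0,0,0]],[[-34,6.8,0],[0,0,0]],[[-34,6.8,0],[0,0,0]],[[-34,6.8,0],[0,0,0]],[[-34,6.8,0],[0,0,0]],[[-34,6.8,0],[0,0,0]],[[-34,6.8,0],[0,0,0]],[[-34,6.8,0],[0,0,0]],[[-34,6.8,0],[0,0,0]],[[-10,1.7,0],[0,0,0]]]'

```text
clock: 23.0
tcp_pos: [0.5061, -0.3091, 0.3925]
tcp_rot: [0.747, 0.664, -0.002, 0.001]
ft_force: [0.3, -0.0, -4.7]
opening: 0.346
```

Call:
jog_arm --steps '[[[0,0,0],[0,0,0.055]],[[0,0,0],[0,0,0.055]],[[0,0,0],[0,0,0.055]],[[0,0,0],[0,0,0.058]],[[0,0,0],[0,0,0]],[[0,0,0],[0,0,0]]]'

```text
clock: 23.6
tcp_pos: [0.5077, -0.3043, 0.3924]
tcp_rot: [0.815, 0.58, -0.0, -0.001]
ft_force: [0.2, -0.8, -4.9]
opening: 0.343
```

```bash
python3 - <<'E'
from h import *
rep(.508,-.3045,70.8); p,d=snap('scene','s9'); snap('top','t9')
cv2.imwrite('pics/s9c.png',cv2.resize(p[150:350,230:470,::-1],None,fx=3,fy=3))
E
```

```text
clock 23.6 p [ 0.5077 -0.3043  0.3924] toolx yaw 70.89 tilt 0.07 grasp pt [ 0.5076 -0.3042  0.2374] d tool mm [-0.1  0.3 -0. ] dz turn 0.002 q7 0.53 ft [ 0.2 -0.8 -4.9] op 29.1
```

View pics/s9c.png

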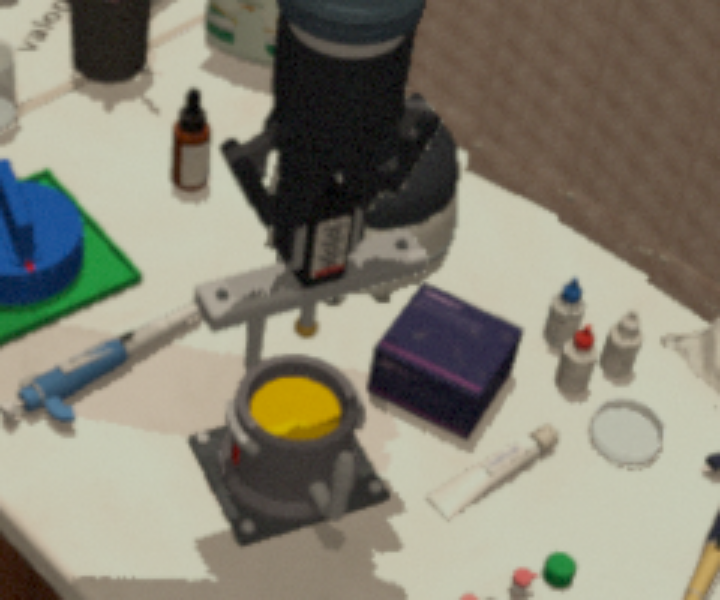

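The beam is square to the stub line, above the housing (crop (320,280)). Next I lower it.

Call:
jog_arm --steps '[[[0,0,6],[0,0,0]],[[0,0,10],[0,0,0]],[[0,0,12],[0,0,0]],[[0,0,12],[0,0,0]],[[0,0,12],[0,0,0]],[[0,0,10],[0,0,0]],[[0,0,8],[0,0,0]],[[0,0,6],[0,0,0]],[[0,0,5],[0,0,0]],[[0,0,5],[0,0,0]],[[0,0,5],[0,0,0]],[[0,0,4],[0,0,0]],[[0,0,3],[0,0,0]],[[0,0,3],[0,0,0]],[[0,0,2],[0,0,0]],[[0,0,0],[0,0,0]]]'

```text
clock: 25.3
tcp_pos: [0.5083, -0.3045, 0.2899]
tcp_rot: [0.815, 0.579, -0.0, 0.0]
ft_force: [-0.6, 0.1, -2.2]
opening: 0.349
```

```bash
python3 - <<'E'
from h import *
rep(.508,-.3045,70.8); p,d=snap('scene','s10')
cv2.imwrite('pics/s10c.png',cv2.resize(p[150:350,230:470,::-1],None,fx=3,fy=3))
E
```

```text
clock 25.3 p [ 0.5083 -0.3045  0.2899] toolx yaw 70.81 tilt 0.02 grasp pt [ 0.5083 -0.3045  0.1349] d tool mm [-0.1 -0.2 -0. ] dz turn 0.0 q7 0.62 ft [-0.6  0.1 -2.2] op 29.7
```

View pics/s10c.png

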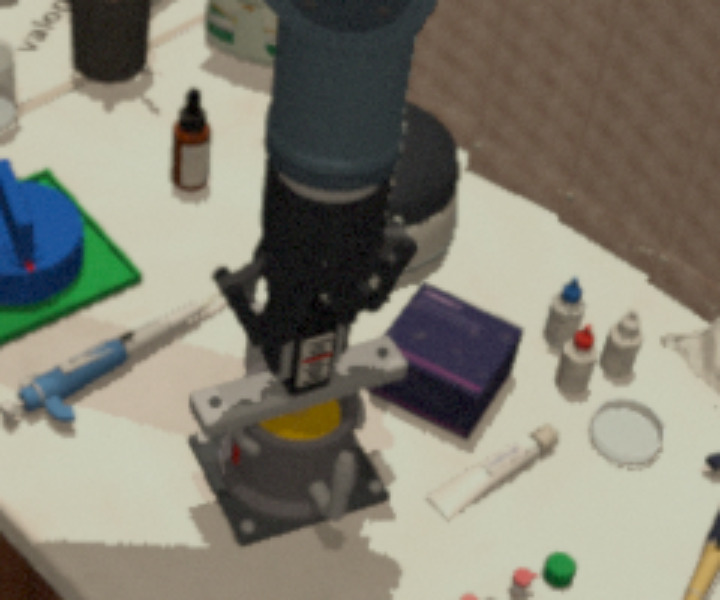

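The beam is centred just above the rim, and the foot has already met the filter (wrist load down from 4.9 to 2.2 N). About 5 mm remain.

Call:
jog_arm --steps '[[[0,0,1.5],[0,0,0]],[[0,0,1],[0,0,0]],[[0,0,1],[0,0,0]],[[0,0,0.5],[0,0,0]],[[0,0,0.5],[0,0,0]],[[0,0,0],[0,0,0]]]'

```text
clock: 25.95
tcp_pos: [0.5083, -0.3045, 0.2855]
tcp_rot: [0.815, 0.579, 0.0, 0.0]
ft_force: [-0.0, -0.5, -2.4]
opening: 0.343
```

Call:
jog_arm --steps '[[[0,0,0.5],[0,0,0]],[[0,0,0.5],[0,0,0]],[[0,0,0],[0,0,0]]]'

```text
clock: 26.25
tcp_pos: [0.5082, -0.3045, 0.2846]
tcp_rot: [0.815, 0.579, 0.0, 0.0]
ft_force: [-0.2, -0.4, -2.5]
opening: 0.346
```

Call:
jog_arm --steps '[[[0,0,0.5],[0,0,0]],[[0,0,0.5],[0,0,0]],[[0,0,0],[0,0,0]]]'

```text
clock: 26.55
tcp_pos: [0.5082, -0.3047, 0.2846]
tcp_rot: [0.815, 0.579, 0.0, 0.0]
ft_force: [-2.4, 1.7, 8.9]
opening: 0.342
```

The beam is seated on the rim with +9 N. I ease off, release and rise.

Call:
jog_arm --steps '[[[0,0,-0.7],[0,0,0]],[[0,0,0],[0,0,0]]]'

```text
clock: 26.75
tcp_pos: [0.5082, -0.3045, 0.2846]
tcp_rot: [0.815, 0.579, 0.0, 0.0]
ft_force: [-1.1, 0.4, 4.5]
opening: 0.343
```

Call:
jog_arm --steps '[[[0,0,0],[0,0,0]],[[0,0,0],[0,0,0]],[[0,0,0],[0,0,0]],[[0,0,0],[0,0,0]],[[0,0,0],[0,0,0]],[[0,0,0],[0,0,0]],[[0,0,-4],[0,0,0]],[[0,0,-8],[0,0,0]],[[0,0,-12],[0,0,0]],[[0,0,-16],[0,0,0]],[[0,0,-20],[0,0,0]],[[0,0,-25],[0,0,0]],[[0,0,-25],[0,0,0]],[[0,0,-20],[0,0,0]],[[0,0,-10],[0,0,0]],[[0,0,0],[0,0,0]],[[0,0,0],[0,0,0]]]' --gripper 0.4

```text
clock: 28.45
tcp_pos: [0.508, -0.3041, 0.4239]
tcp_rot: [0.815, 0.579, 0.0, -0.0]
ft_force: [0.3, -0.0, 0.9]
opening: 0.704
```

```bash
python3 - <<'E'
from h import *
rep(.508,-.3045,70.8); p,d=snap('scene','s11')
cv2.imwrite('pics/s11c.png',cv2.resize(p[150:350,190:430,::-1],None,fx=3,fy=3))
X=cloud('scene',d); u=np.array([.943,-.334])
x=X[...,0]-.508;y=X[...,1]+.3045; a=x*.943-y*.334; b=x*.334+y*.943
m=(abs(a)<.09)&(abs(b)<.03)&(d>0)
for lo,hi in((.088,.106),(.15,.172)):
    Q=X[m&(X[...,2]>lo)&(X[...,2]<hi)]; print(len(Q),np.median(Q[:,2]),cv2.minAreaRect(Q[:,:2].astype(np.float32)*1000))
for s in(-1,1):
    Q=X[m&(a*s>.04)&(a*s<.075)&(abs(b)<.012)&(X[...,2]>.08)]; print('beam end',s,len(Q),np.median(Q[:,2]))
E
```

```text
clock 28.45 p [ 0.508  -0.3041  0.4239] toolx yaw 70.82 tilt 0.03 grasp pt [ 0.508  -0.3041  0.2689] d tool mm [-0.3  0.1 -0. ] dz turn 0.0 q7 0.51 ft [ 0.3 -0.   0.9] op 59.8
887 0.09728937011652383 ((508.3124084472656, -302.92822265625), (32.82418441772461, 150.06690979003906), 70.20375061035156)
254 0.16137050024312088 ((508.85894775390625, -303.06951904296875), (34.28925704956055, 31.277759552001953), 69.99275970458984)
beam end -1 1566 0.3638210369722747
beam end 1 692 0.3258559927775891
```

View pics/s11c.png

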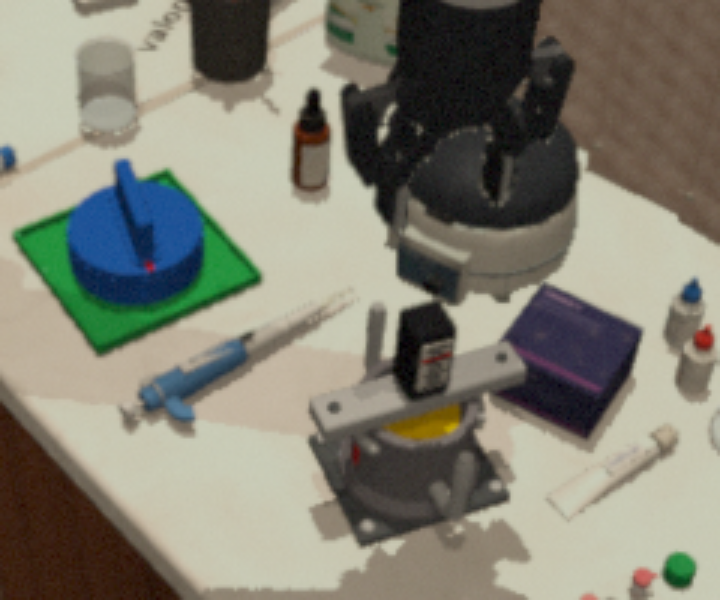

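The crop shows the gauge standing on the housing at (420,370) and the cover in the tray at (135,240). My beam-end check caught the robot, so I repeat it with a height cap.

```bash
python3 - <<'E'
from h import *
d=np.load('s11.npz')['d']; X=cloud('scene',d)
x=X[...,0]-.508;y=X[...,1]+.303; a=x*.94-y*.342; b=x*.342+y*.94
for s in(-1,1):
    Q=X[(a*s>.03)&(a*s<.072)&(abs(b)<.012)&(X[...,2]>.088)&(X[...,2]<.11)&(d>0)]; print('beam end',s,len(Q),np.median(Q[:,2]))
Q=X[(abs(a)<.07)&(abs(a)>.02)&(abs(b)<.012)&(X[...,2]>.088)&(X[...,2]<.11)&(d>0)]
c=np.linalg.lstsq(np.c_[Q[:,:2]-Q[:,:2].mean(0),np.ones(len(Q))],Q[:,2],rcond=None)[0]; print('tilt',np.hypot(*c[:2]))
sign_off()
E
```

```text
beam end -1 205 0.09812752904419186
beam end 1 196 0.09748281889352178
tilt 0.04487561540776619
the job is handed in; nothing more can be done
```

The job is handed in at about 28.5 s of the 69 s allowed; `sign_off()` gives no verdict.

**What I did**
- I turned the blue cover about 1.4 rad anticlockwise while it was seated, lifted it off and laid it in the tray.
- I moved the height gauge from its stand to the open housing, with its beam along the housing's x axis and clear of both stubs. I then released it and backed off.

**Last checks (scene camera)**
- **Cover:** it lies right way up, within about 5 mm of the tray centre. Its flat top measured z = 0.042, against an expected 0.040.
- **Gauge position:** its head is within about 2 mm of the housing centre. The beam top measured z = 0.097 to 0.098 and the head top 0.161, against expected 0.096 and 0.160.
- **Beam level:** the two beam ends agree to 0.7 mm.
- **Other things on the bench:** nothing looks moved in the pictures, but I did not measure it.

**Weaker or disagreeing checks**
- **Beam tilt:** a plane fit to the beam top gave 0.045 rad, under the 0.06 limit. That is more than the end heights suggest and I think it is depth noise across the narrow width, but I handed in without a second view.
- **Reading:** I could not read the foot directly. The filter top measured roughly 12 mm below the rim, so the reading should be near 0.012 m. The drop in wrist load before the beam seated showed that the foot had met the filter.
- **Camera agreement:** the two cameras disagreed by 3 to 5 mm on positions, so I used their average.

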